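Seat a fresh cartridge in the shaver cleaning station

ROBOT

A 6-joint arm with a two-finger parallel gripper is mounted at the origin on the work surface. World frame = base frame: x ahead of the robot, y to its left, z up, the work surface at z = 0. Lengths are in m, angles in rad, forces in N, time in s.
With the tool pointing down it reaches from about 0.35 to 0.775 m from the base axis. Payload 5.5 kg.
Tool frame: the origin (TCP) lies on the centre line of the jaws, within the pads' length; the fingertips stand 8 mm ahead of it and the grasp point (between the pads) lies 11 mm behind it; z points along the fingers, y is the direction in which the jaws open and shut (so a half turn about z gives the same grasp; the last joint's range is limited). The gripper opens to 85 mm and grips with 20 to 120 N. Pads are 22 mm wide; open, the fingers measure 114 mm over their backs; the gripper's body (76 mm by 85 mm) begins 54 mm behind the grasp point. The pads swing forward as they close: fully open they stand 13 mm farther back than shut.
Start: joints at [0.982, 0.313, 0.046, 1.304, 0, 1.431], TCP at [0.25, 0.518, 0.239] pointing down, gripper open.
Joint ranges: [-2.76, 2.76], [-0.86, 1.69], [-1.03, 1.26], [-2.2, 2.34], [-1.47, 1.5], [-3.14, 3.14]. Speed limits (rad/s): [2.57, 2.57, 3.14, 3.14, 3.14, 3.14].

INTERFACE

Orientations are given as a unit quaternion [w, x, y, z].
In Python, from workcell import env gives the robot as it stands. The module is installed in compiled form; this text tells all that it offers.
- The arm moves only by the tool play_rows, never from a script. Its argument "steps" is a list of rows, each an object with "claw": the closure in counts, from 0 (fully open) to 255 (shut); "dp": the shift along the tool's x, y, z in m, a list of three; "angular": the turn, a rotation vector about the tool's x, y, z in degrees, a list of three. In form: [{"claw": claw, "dp": [dx, dy, dz], "angular": [wx, wy, wz]}, ...]. A call has exactly 8 rows; each row shifts and turns the commanded pose from where the row before left it, along the tool's axes as they then stand; what a row does not reach is not made up. A row lasts 1/12 s, in which the tool goes at most 41.7 mm and 7.16 degrees, less where a joint would pass 70% of its speed; a pose out of reach is approached as far as the arm can. A call is refused whole if a number of a shift passes 0.0417 or a number of a turn 7.16, either way. A call with a gripper value outside its range is refused whole. The fingers move at their own pace and stop on an object; "force" is the grip in N (left out, the last holds). Time passes only in rows, so rows that do not move let the fingers close, or fill a call up. It gives the time, the measured TCP pose, the force and the opening at its end, in the units of the state.
- env.get_state(): the state, without advancing time (a new reading comes with each control period).
- env.read_camera(name): name is "side" or "top" or "wrist"; returns (picture, depth): 384x512x3 uint8, red, green, blue; 384x512 float32, m along the optical axis (not along the pixel's ray), 0 where there is no reading.
- env.calibration(name): a dict with "fx", "fy", "cx", "cy" (pixels), "world_from_camera" (4x4, takes a point from camera to world coordinates); the wrist camera has in their place "hand_eye" (4x4, takes a point from camera to tool coordinates, whose origin is the TCP and whose axes are the flange's). Camera axes: x right, y down, z forward; pixel columns grow to the right and rows downward; lengths in m; the calibration is good to about 2 mm. A picture is of the moment at which its call begins: read the wrist's pose just before it. calibration takes no time and is no camera call.
- env.hand_in(): hands the job in, once; it reports no verdict.
The state is a dict: "clock": time; "joint_pos": joint angles; "qvel": joint speeds; "tau": joint torques, N m; "tcp_pos": TCP position; "orientation": TCP orientation; "wrist_force": force on the tool from outside, world axes, zero at the start; "ft_torque": the same for the moment, N m; "finger_gap": finger opening in m.
Only numpy, scipy, OpenCV 4.12 (cv2) and the standard library are available. Lean on these libraries where they do the work, as an engineer would, in place of code of your own. Each camera call takes 0.05 s, during which the arm holds its last target. There are 200 camera calls.

TASK

Load the fresh cleaning cartridge into the shaver cleaning station on the counter: slide it, docking end first, in through the open end of the station so that its foot flanges run under the side rails, and push it home by feel until it bears firmly, but without being forced, on the rubber seal at the back. Then let go and leave it bedded there, and do not disturb the other things on the counter.

Things in the scene. Friction and masses are not known exactly. Their poses are not given: they have to be found in the camera images.
- cartridge: Loose grey plastic cartridge, 0.2 to 0.3 kg, lying flat. Tub 50 wide (x), 120 long (y), top 40 above the counter, on a foot flange 66 wide, 120 long, 8 thick (8 proud of the tub on each long side). Origin: middle of the underside; z up. +y points to the flat docking end (dark well and round port near it); the -y end is the grip end, ribbed on the sides and top from y = -56 to -25 mm.
- nose (a point): Middle of the cartridge's docking end face: 60 mm along +y from the cartridge's origin, 22 mm above its underside. Axes as the cartridge's.
- station: Dark grey station fixed on the counter. Origin: middle of the open mouth, on the counter; +y points into the bay. The counter is the bay's floor. Slot for the flange 69 wide, flared at the mouth; above it the rails overhang from 10.5 mm up and leave 55 mm for the tub; deck top 58, a 16 mm bridge over the mouth 46 above the counter. 104 wide, 153 long; a tower 130 high starts 109 mm in, its fork 79 mm in.
- dock: Docking unit deep in the bay, fixed to the station 100 mm in, 22 mm up (origin; axes as the station's). Its seal, a black rubber bellows 28 across on a stiff telescopic pipe, faces the mouth; how far it is drawn out is not measured: its face is 56 to 80 mm in. The bellows gives 3 mm under about 1 N, then is solid. A push on it of 5 N or more for a moment beds it; over 12 N damages it.
- comb: Black wide-tooth comb, 190 x 46 x 6 mm, lying flat; leave alone. Origin: middle of its underside.
- cologne: Glass cologne bottle, 56 x 34 mm, 114 high with its black cap, standing; leave alone. Origin: middle of its underside.
- deodorant: Silver aluminium deodorant stick, 37 across, 106 high, standing; leave alone. Origin: middle of its underside.
- cup: Green ceramic cup, 76 across, 92 high, standing; leave alone. Origin: middle of its underside.
- shaver: Electric shaver lying flat, 54 x 136 mm, 34 high; leave alone. Origin: its underside.
- jar: Glass cream jar with a metal lid, 62 across, 44 high; leave alone. Origin: middle of its underside.
There are look-alikes about, which are no part of the job. Of the things that look like the station, take the one that is farthest to the robot's left at the start.

How it is judged:
By the outcome, as a careful person would: the job done as asked, in the order asked, and still so for the second after the job is handed in, with the robot touching nothing.
It also fails if it takes over 54 s, if anything falls off the work surface, if the arm or the gripper's body presses on something with over 40 N, if the wrist force passes 120 N, or if a joint passes its speed limit or range.

## Working session

There is one attempt and no reset: what is moved stays moved. The work goes in short steps, Python scripts to look and compute and a tool call to move; the robot and the scene stay as the last step left them, time stands still between calls to the robot, and variables do not carry over. Pictures are saved under pics/ and viewed, about 8 in all and at most 12, crops included, and the job is handed in when it is done.

Besides the shell and the picture viewer there is one more tool, called after "Call:" by a JSON object that holds its "name" and its "arguments". play_rows: Moves the arm, as the interface text tells. Its arguments: {"type":"object","properties":{"steps":{"type":"array","items":{"type":"object","properties":{"claw":{"type":"number"},"dp":{"type":"array","items":{"type":"number"}},"angular":{"type":"array","items":{"type":"number"}}}}},"force":{"type":"number"}},"required":["steps"]}

```bash
mkdir -p pics; cat > h.py <<'E'
import numpy as np, cv2
from workcell import env
from scipy.spatial.transform import Rotation as R
def shot(name):
    s=env.get_state(); im,d=env.read_camera(name); c=env.calibration(name)
    if 'world_from_camera' in c: T=np.array(c['world_from_camera'])
    else:
        q=s['orientation']; W=np.eye(4); W[:3,:3]=R.from_quat([q[1],q[2],q[3],q[0]]).as_matrix(); W[:3,3]=s['tcp_pos']; T=W@np.array(c['hand_eye'])
    return im,d,c,T
def cloud(d,c,T):
    v,u=np.mgrid[:d.shape[0],:d.shape[1]]
    P=np.stack([(u-c['cx'])/c['fx']*d,(v-c['cy'])/c['fy']*d,d],-1)
    return P@T[:3,:3].T+T[:3,3]
def ray(u,v,z,c,T):
    r=T[:3,:3]@np.array([(u-c['cx'])/c['fx'],(v-c['cy'])/c['fy'],1]); o=T[:3,3]
    return o+r*(z-o[2])/r[2]
E
python3 - <<'E'
from h import *
print(env.get_state())
for n in('top','side'):
    im,d,c,T=shot(n); np.savez(f'{n}.npz',im=im,d=d,T=T); cv2.imwrite(f'pics/{n}0.png',cv2.resize(im[...,::-1],(800,600),interpolation=cv2.INTER_CUBIC)); print(n,c['fx'],T.round(3).tolist())
E
```

```text
{'clock': 0.0, 'joint_pos': array([9.82378907e-01, 3.14011503e-01, 4.49879572e-02, 1.30357562e+00,
       2.11269201e-05, 1.43119586e+00]), 'qvel': array([-0.00150517, -0.00052578, -0.00046359,  0.000322  , -0.00267936,
        0.00024737]), 'tau': array([ 1.26066301e-03, -4.80628288e+01,  2.98533583e+01,  1.93075184e-02,
        3.32000786e-05, -1.71234877e-06]), 'tcp_pos': array([0.24922625, 0.51764709, 0.23840619]), 'orientation': array([-3.30797356e-04,  2.22529626e-01,  9.74925511e-01, -8.38594105e-04]), 'wrist_force': array([ 0.9142926 , -0.40947557,  1.43702325]), 'ft_torque': array([0.04828879, 0.03823324, 0.01240628]), 'finger_gap': 0.08545832940026328}
top 371.6667426227758 [[-0.008, -0.992, 0.13, 0.418], [-1.0, 0.005, -0.022, 0.002], [0.022, -0.13, -0.991, 1.01], [0.0, 0.0, 0.0, 1.0]]
side 366.0527061154834 [[0.923, -0.188, 0.335, 0.156], [-0.384, -0.476, 0.791, -0.94], [0.011, -0.859, -0.512, 0.676], [0.0, 0.0, 0.0, 1.0]]
```

View pics/top0.png

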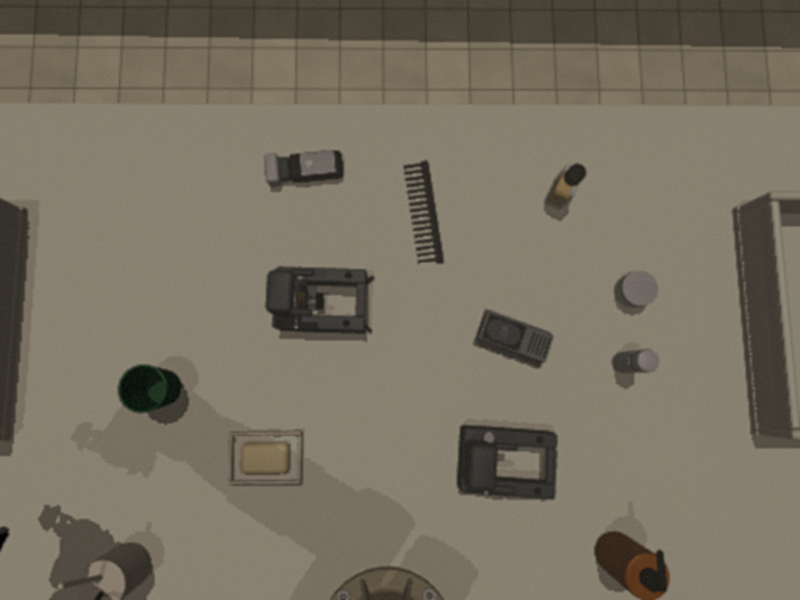

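View pics/side0.png

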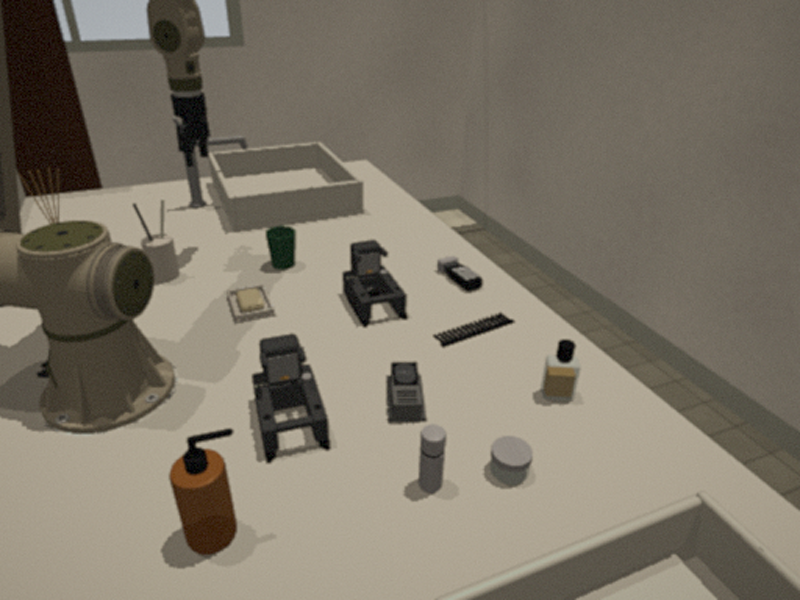

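Two stations look alike: A at about (320,300) and B at about (508,462) in the top view. The robot's left is image left, so A is the one meant. The cartridge (514,337) has its dark round well at the left and its ribs at the right. The shaver (305,167) is a different object.

```bash
python3 - <<'E'
from h import *
z=np.load('top.npz'); im,d,T=z['im'],z['d'],z['T']; c=env.calibration('top'); P=cloud(d,c,T)
s=.64
def rect(u0,u1,v0,v1,z0,z1,nm):
    v,u=np.mgrid[:384,:512]; m=(u>u0*s)&(u<u1*s)&(v>v0*s)&(v<v1*s)&(P[...,2]>z0)&(P[...,2]<z1)
    p=P[m]; r=cv2.minAreaRect(p[:,:2].astype(np.float32)); print(nm,m.sum(),'z',np.median(p[:,2]).round(4),'c',np.round(r[0],4),'size',np.round(r[1],4),'ang',round(r[2],2))
    return p
print('table z',np.median(P[250:260,330:350,2]))
rect(460,565,300,375,.03,.05,'cart top')
rect(460,565,300,375,.005,.05,'cart all')
p=rect(255,385,255,345,.045,.068,'A deck')
rect(255,385,255,345,.08,.15,'A tower')
rect(255,385,255,345,.02,.068,'A all')
rect(445,570,415,510,.045,.068,'B deck')
cr=im[150:330,150:380,::-1]; cv2.imwrite('pics/crop1.png',cv2.resize(cr,None,fx=3.3,fy=3.3,interpolation=cv2.INTER_CUBIC))
E
```

```text
table z 0.001235367055745784
cart top 883 z 0.0416 c [ 0.4872 -0.2194] size [0.1197 0.0508] ang 69.47
cart all 1166 z 0.0407 c [ 0.4899 -0.2172] size [0.1206 0.1742] ang 4.26
A deck 1146 z 0.0584 c [0.5517 0.1078] size [0.1517 0.1044] ang 87.8
A tower 677 z 0.1278 c [0.5528 0.147 ] size [0.0712 0.0714] ang 88.36
A all 1340 z 0.058 c [0.5517 0.1079] size [0.1517 0.1045] ang 87.88
B deck 1209 z 0.0586 c [ 0.2832 -0.1979] size [0.1535 0.1046] ang 85.27
```

View pics/crop1.png

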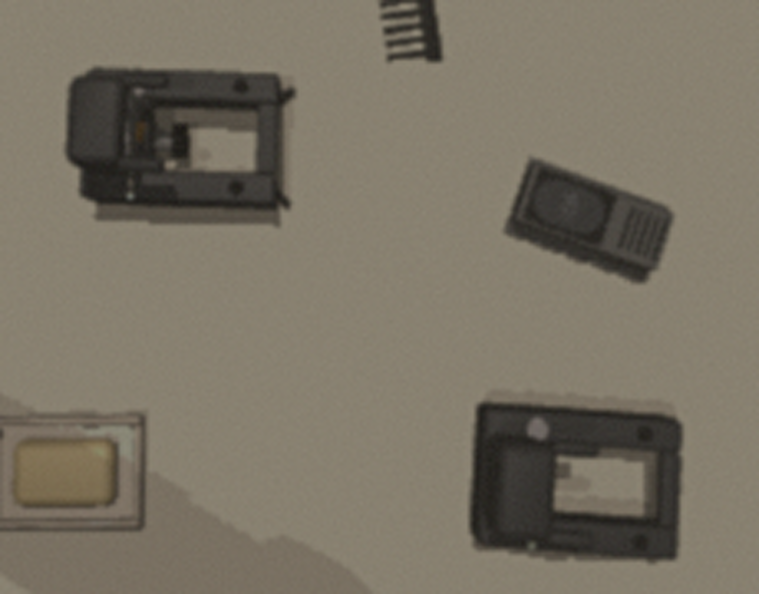

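Station A has the flared mouth (the spikes at about (290,95) and (285,203) in the crop) and the black bellows at (180,140), so it is the right one. B has neither. The cartridge's grip ribs are at (645,235) in the crop and its well is at (570,205). Next I go over the grip end.

Call:
{"name": "play_rows", "arguments": {"steps": [{"claw":0,"dp":[-0.0269,-0.0302,0],"angular":[0,0,0]},{"claw":0,"dp":[-0.0269,-0.0302,0],"angular":[0,0,0]},{"claw":0,"dp":[-0.0269,-0.0302,0],"angular":[0,0,0]},{"claw":0,"dp":[-0.0269,-0.0302,0],"angular":[0,0,0]},{"claw":0,"dp":[-0.0269,-0.0302,0],"angular":[0,0,0]},{"claw":0,"dp":[-0.0269,-0.0302,0],"angular":[0,0,0]},{"claw":0,"dp":[-0.0269,-0.0302,0],"angular":[0,0,0]},{"claw":0,"dp":[-0.0269,-0.0302,0],"angular":[0,0,0]}]}}

```text
clock: 0.77
tcp_pos: [0.3383, 0.2052, 0.2391]
orientation: [-0.0, 0.222, 0.975, -0.0]
wrist_force: [1.4, 0.0, -0.6]
finger_gap: 0.0857
```

Call:
{"name": "play_rows", "arguments": {"steps": [{"claw":0,"dp":[-0.0269,-0.0302,0],"angular":[0,0,0]},{"claw":0,"dp":[-0.0269,-0.0302,0],"angular":[0,0,0]},{"claw":0,"dp":[-0.0269,-0.0302,0],"angular":[0,0,0]},{"claw":0,"dp":[-0.0269,-0.0302,0],"angular":[0,0,0]},{"claw":0,"dp":[-0.0269,-0.0302,0],"angular":[0,0,0]},{"claw":0,"dp":[-0.0269,-0.0302,0],"angular":[0,0,0]},{"claw":0,"dp":[-0.0269,-0.0302,0],"angular":[0,0,0]},{"claw":0,"dp":[-0.0269,-0.0302,0],"angular":[0,0,0]}]}}

```text
clock: 1.43
tcp_pos: [0.4274, -0.1061, 0.2391]
orientation: [-0.0, 0.223, 0.975, 0.0]
wrist_force: [1.7, 0.3, 0.8]
finger_gap: 0.0849
```

Call:
{"name": "play_rows", "arguments": {"steps": [{"claw":0,"dp":[-0.0269,-0.0302,0],"angular":[0,0,0]},{"claw":0,"dp":[-0.0269,-0.0302,0],"angular":[0,0,0]},{"claw":0,"dp":[-0.0269,-0.0302,0],"angular":[0,0,0]},{"claw":0,"dp":[-0.0269,-0.0302,0],"angular":[0,0,0]},{"claw":0,"dp":[0,0,0],"angular":[0,0,7.07]},{"claw":0,"dp":[0,0,0],"angular":[0,0,7.07]},{"claw":0,"dp":[0,0,0],"angular":[0,0,7.07]},{"claw":0,"dp":[0,0,0],"angular":[0,0,7.07]}]}}

```text
clock: 2.1
tcp_pos: [0.4718, -0.2598, 0.2384]
orientation: [-0.001, 0.457, 0.889, 0.0]
wrist_force: [0.0, -0.4, 0.2]
finger_gap: 0.0853
```

Call:
{"name": "play_rows", "arguments": {"steps": [{"claw":0,"dp":[0,0,0],"angular":[0,0,7.07]},{"claw":0,"dp":[0,0,0],"angular":[0,0,7.07]},{"claw":0,"dp":[0,0,0],"angular":[0,0,7.07]},{"claw":0,"dp":[0,0,0],"angular":[0,0,7.07]},{"claw":0,"dp":[0,0,0],"angular":[0,0,7.07]},{"claw":0,"dp":[0,0,0],"angular":[0,0,7.07]},{"claw":0,"dp":[0,0,0],"angular":[0,0,7.07]},{"claw":0,"dp":[0,0,0],"angular":[0,0,7.07]}]}}

```text
clock: 2.77
tcp_pos: [0.4719, -0.2593, 0.2388]
orientation: [-0.001, 0.824, 0.567, -0.0]
wrist_force: [-0.1, 0.5, -0.8]
finger_gap: 0.0857
```

```bash
cat >> h.py <<'E'
def yaw():
    s=env.get_state(); q=s['orientation']; M=R.from_quat([q[1],q[2],q[3],q[0]]).as_matrix()
    return s['tcp_pos'].round(4),np.degrees(np.arctan2(M[1,0],M[0,0])).round(2),M
E
python3 - <<'E'
from h import *
p,a,M=yaw(); print(p,a,M.round(3).tolist(),env.get_state()['wrist_force'])
im,d,c,T=shot('wrist'); P=cloud(d,c,T); print(np.array(c['hand_eye']).round(3).tolist(),T[:3,3])
m=(P[...,2]>.032)&(P[...,2]<.05)&(d>0)&(np.hypot(P[...,0]-.487,P[...,1]+.22)<.085)
r=cv2.minAreaRect(P[m][:,:2].astype(np.float32)); print(m.sum(),np.median(P[m][:,2]),r)
# central-band (across) extents
cv2.imwrite('pics/w1.png',cv2.resize(im[...,::-1],(640,480)))
E
```

```text
[ 0.4719 -0.2593  0.2388] 69.1 [[0.357, 0.934, -0.001], [0.934, -0.357, 0.001], [0.0, -0.001, -1.0]] [-0.09565404  0.45676417 -0.8313608 ]
[[0.001, -0.958, -0.287, 0.073], [1.0, 0.001, -0.0, 0.0], [0.001, -0.287, 0.958, -0.133], [0.0, 0.0, 0.0, 1.0]] [ 0.49833796 -0.19158772  0.37222315]
4713 0.03942698785501064 ((0.48670923709869385, -0.22085386514663696), (0.11990659683942795, 0.05024738609790802), 69.50363159179688)
```

View pics/w1.png

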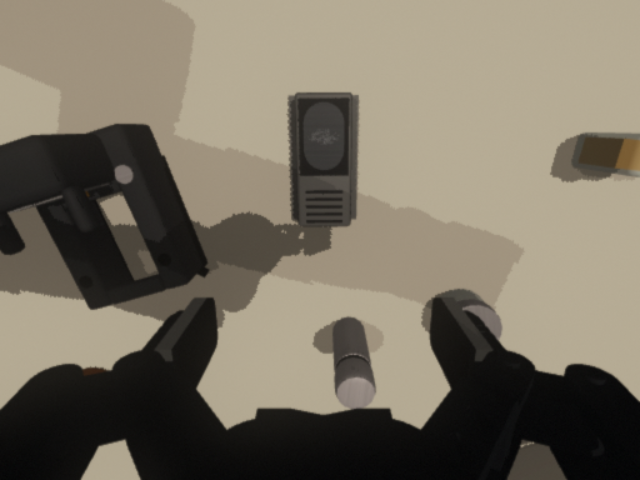

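Call:
{"name": "play_rows", "arguments": {"steps": [{"claw":0,"dp":[0,0,0.024],"angular":[0,0,-0.4]},{"claw":0,"dp":[0,0,0.024],"angular":[0,0,0]},{"claw":0,"dp":[0,0,0.024],"angular":[0,0,0]},{"claw":0,"dp":[0,0,0.024],"angular":[0,0,0]},{"claw":0,"dp":[0,0,0.024],"angular":[0,0,0]},{"claw":0,"dp":[0,0,0.024],"angular":[0,0,0]},{"claw":0,"dp":[0,0,0.024],"angular":[0,0,0]},{"claw":0,"dp":[0,0,0.024],"angular":[0,0,0]}], "force": 40}}

```text
clock: 3.48
tcp_pos: [0.4719, -0.2593, 0.046]
orientation: [-0.0, 0.819, 0.574, -0.0]
wrist_force: [-0.3, -0.3, -0.6]
finger_gap: 0.0853
```

Call:
{"name": "play_rows", "arguments": {"steps": [{"claw":0,"dp":[0,0,0.0065],"angular":[0,0,0]},{"claw":0,"dp":[0,0,0.0065],"angular":[0,0,0]},{"claw":0,"dp":[0,0,0.0065],"angular":[0,0,0]},{"claw":0,"dp":[0,0,0.0065],"angular":[0,0,0]},{"claw":0,"dp":[0,0,0],"angular":[0,0,0]},{"claw":60,"dp":[0,0,0],"angular":[0,0,0]},{"claw":80,"dp":[0,0,0],"angular":[0,0,0]},{"claw":100,"dp":[0,0,0],"angular":[0,0,0]}]}}

```text
clock: 4.15
tcp_pos: [0.4727, -0.2599, 0.0221]
orientation: [0.001, 0.82, 0.573, 0.0]
wrist_force: [-0.5, 0.6, 0.5]
finger_gap: 0.0524
```

Call:
{"name": "play_rows", "arguments": {"steps": [{"claw":130,"dp":[0,0,0],"angular":[0,0,0]},{"claw":160,"dp":[0,0,0],"angular":[0,0,0]},{"claw":200,"dp":[0,0,0],"angular":[0,0,0]},{"claw":255,"dp":[0,0,0],"angular":[0,0,0]},{"claw":255,"dp":[0,0,0],"angular":[0,0,0]},{"claw":255,"dp":[0,0,0],"angular":[0,0,0]},{"claw":255,"dp":[0,0,0],"angular":[0,0,0]},{"claw":255,"dp":[0,0,0],"angular":[0,0,0]}]}}

```text
clock: 4.82
tcp_pos: [0.4727, -0.26, 0.0222]
orientation: [0.001, 0.82, 0.572, 0.0]
wrist_force: [-0.2, 0.3, 7.0]
finger_gap: 0.0492
```

Call:
{"name": "play_rows", "arguments": {"steps": [{"claw":255,"dp":[0,0,-0.005],"angular":[0,0,0]},{"claw":255,"dp":[0,0,-0.007],"angular":[0,0,0]},{"claw":255,"dp":[0,0,-0.01],"angular":[0,0,0]},{"claw":255,"dp":[0,0,-0.008],"angular":[0,0,0]},{"claw":255,"dp":[0,0,0],"angular":[0,0,-4.5]},{"claw":255,"dp":[0,0,0],"angular":[0,0,-4.5]},{"claw":255,"dp":[0,0,0],"angular":[0,0,-4.5]},{"claw":255,"dp":[0,0,0],"angular":[0,0,-4.6]}]}}

```text
clock: 5.48
tcp_pos: [0.4724, -0.2597, 0.0522]
orientation: [0.0, 0.718, 0.696, 0.0]
wrist_force: [0.2, -0.5, -2.9]
finger_gap: 0.0496
```

```bash
python3 - <<'E'
from h import *
p,a,M=yaw(); s=env.get_state(); print(p,a,s['wrist_force'],s['finger_gap'])
# mouth edge & sides of station A deck from top cloud
z=np.load('top.npz'); d,T=z['d'],z['T']; c=env.calibration('top'); P=cloud(d,c,T)
th=np.radians(87.9); u=np.array([np.cos(th),np.sin(th)]); n=np.array([u[1],-u[0]]) # n: station +x (right-hand: y into bay)
q=P[(P[...,2]>.05)&(P[...,2]<.064)&(np.hypot(P[...,0]-.55,P[...,1]-.1)<.12)][:,:2]
b=(q-[.5517,.1078])@u; l=(q-[.5517,.1078])@n
for k in np.arange(-.07,.03,.02):
    w=l[(b>k)&(b<k+.02)]; print(k.round(2),'lat',w.min().round(4),w.max().round(4),((w.min()+w.max())/2).round(4))
print('along',np.percentile(b,[.3,1,99,99.7]))
t=np.array([.5517,.1078])-.0765*u-.142*u-p[:2]; print('mouth',np.array([.5517,.1078])-.0765*u,'tool delta to pre-insert',t@M[:2,0],t@M[:2,1])
E
```

```text
[ 0.4724 -0.2597  0.0522] 88.17 [ 0.1963637  -0.5115983  -2.85366421] 0.04962232877490864
-0.07 lat -0.0517 0.051 -0.0004
-0.05 lat -0.0521 0.0499 -0.0011
-0.03 lat -0.0522 0.0522 0.0
-0.01 lat -0.0509 0.0519 0.0005
0.01 lat -0.0515 0.0506 -0.0004
along [-0.0755808  -0.07523197  0.07275684  0.07543954]
mouth [0.54889676 0.03135138] tool delta to pre-insert 0.1513483865919195 0.06649179876829063
```

Call:
{"name": "play_rows", "arguments": {"steps": [{"claw":255,"dp":[0.0189,0.0083,0],"angular":[0,0,0]},{"claw":255,"dp":[0.0189,0.0083,0],"angular":[0,0,0]},{"claw":255,"dp":[0.0189,0.0083,0],"angular":[0,0,0]},{"claw":255,"dp":[0.0189,0.0083,0],"angular":[0,0,0]},{"claw":255,"dp":[0.0189,0.0083,0],"angular":[0,0,0]},{"claw":255,"dp":[0.0189,0.0083,0],"angular":[0,0,0]},{"claw":255,"dp":[0.0189,0.0083,0],"angular":[0,0,0.2]},{"claw":255,"dp":[0.019,0.0084,0.01],"angular":[0,0,0]}]}}

```text
clock: 6.15
tcp_pos: [0.5462, -0.1104, 0.0437]
orientation: [0.002, 0.721, 0.693, 0.001]
wrist_force: [-0.4, -0.2, -2.4]
finger_gap: 0.0498
```

Call:
{"name": "play_rows", "arguments": {"steps": [{"claw":255,"dp":[0,0,0.008],"angular":[0,0,0]},{"claw":255,"dp":[0,0,0.005],"angular":[0,0,0]},{"claw":255,"dp":[0,0,0.003],"angular":[0,0,0]},{"claw":255,"dp":[0,0,0],"angular":[0,0,0]},{"claw":255,"dp":[0,0,0],"angular":[0,0,0]},{"claw":255,"dp":[0,0,0],"angular":[0,0,0]},{"claw":255,"dp":[0,0,0],"angular":[0,0,0]},{"claw":255,"dp":[0,0,0],"angular":[0,0,0]}]}}

```text
clock: 6.82
tcp_pos: [0.5443, -0.1113, 0.0257]
orientation: [0.0, 0.721, 0.693, 0.0]
wrist_force: [0.1, 0.6, -1.4]
finger_gap: 0.0494
```

```bash
python3 - <<'E'
from h import *
p,a,M=yaw(); s=env.get_state(); print(p,a,s['wrist_force'],s['finger_gap'])
im,d,c,T=shot('top'); P=cloud(d,c,T); np.savez('top2.npz',im=im,d=d,T=T)
th=np.radians(87.9); u=np.array([np.cos(th),np.sin(th)]); n=np.array([u[1],-u[0]]); m0=np.array([.5489,.0314])
X=(P[...,:2]-m0); b=X@u; l=X@n
for z0,z1,nm in((.034,.054,'tub'),(.004,.054,'all')):
    for k in np.arange(-.11,-.03,.01):
        w=l[(b>k)&(b<k+.01)&(abs(l)<.055)&(P[...,2]>z0)&(P[...,2]<z1)]
        if len(w)>4: print(nm,k.round(2),len(w),w.min().round(4),w.max().round(4),((w.min()+w.max())/2).round(4))
w=(P[...,2]>.03)&(P[...,2]<.056)&(abs(l)<.02)&(b<-.01)&(b>-.11); print('nose b',np.percentile(b[w],[98,99.5]),'z',np.median(P[...,2][w]))
v,uu=np.where((abs(b)<.16)&(abs(l)<.1)&(P[...,2]>0.0)); 
cr=im[max(v.min(),0):v.max(),uu.min():uu.max(),::-1]; f=min(760/cr.shape[1],560/cr.shape[0]); print(v.min(),uu.min(),f); cv2.imwrite('pics/t2.png',cv2.resize(cr,None,fx=f,fy=f,interpolation=cv2.INTER_CUBIC))
E
```

```text
[ 0.5443 -0.1113  0.0257] 87.7 [ 0.11928112  0.61495351 -1.44343668] 0.04944672955514488
tub -0.11 33 -0.0045 0.0251 0.0103
tub -0.1 66 -0.0234 0.0249 0.0007
tub -0.09 74 -0.0231 0.0247 0.0008
tub -0.08 76 -0.0237 0.0239 0.0001
tub -0.07 74 -0.0238 0.0236 -0.0001
tub -0.06 71 -0.0235 0.026 0.0013
tub -0.05 67 -0.0237 0.026 0.0011
all -0.11 39 -0.0045 0.0504 0.023
all -0.1 73 -0.0255 0.05 0.0122
all -0.09 93 -0.0329 0.032 -0.0005
all -0.08 105 -0.0522 0.0465 -0.0029
all -0.07 96 -0.0316 0.0491 0.0087
all -0.06 95 -0.0318 0.0543 0.0113
all -0.05 93 -0.0319 0.0338 0.0009
nose b [-0.04222961 -0.04175485] z 0.04518122497240451
119 170 4.269662921348314
```

View pics/t2.png

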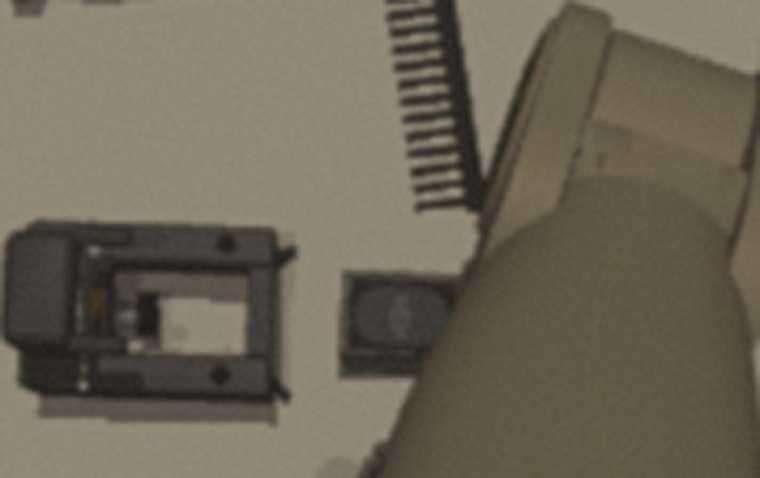

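The picture shows the cartridge (400,320) in line with the bay. Its nose at x≈345 is about 42 mm short of the mouth, and the lateral error is under 1 mm. The bellows face is at about (160,315), roughly 68 mm in. I'll lower it and feel for the counter.

Call:
{"name": "play_rows", "arguments": {"steps": [{"claw":255,"dp":[0,0,0.001],"angular":[0,0,0]},{"claw":255,"dp":[0,0,0.001],"angular":[0,0,0]},{"claw":255,"dp":[0,0,0.0007],"angular":[0,0,0]},{"claw":255,"dp":[0,0,0],"angular":[0,0,0]},{"claw":255,"dp":[0,0,0],"angular":[0,0,0]},{"claw":255,"dp":[0,0,0],"angular":[0,0,0]},{"claw":255,"dp":[0,0,0],"angular":[0,0,0]},{"claw":255,"dp":[0,0,0],"angular":[0,0,0]}]}}

```text
clock: 7.53
tcp_pos: [0.5441, -0.1107, 0.0226]
orientation: [-0.0, 0.721, 0.693, 0.0]
wrist_force: [0.4, -0.7, -2.7]
finger_gap: 0.0494
```

Call:
{"name": "play_rows", "arguments": {"steps": [{"claw":255,"dp":[0,0,0.0005],"angular":[0,0,0]},{"claw":255,"dp":[0,0,0],"angular":[0,0,0]},{"claw":255,"dp":[0,0,0],"angular":[0,0,0]},{"claw":255,"dp":[0,0,0],"angular":[0,0,0]},{"claw":255,"dp":[0,0,0],"angular":[0,0,0]},{"claw":255,"dp":[0,0,0],"angular":[0,0,0]},{"claw":255,"dp":[0,0,0],"angular":[0,0,0]},{"claw":255,"dp":[0,0,0],"angular":[0,0,0]}]}}

```text
clock: 8.2
tcp_pos: [0.5442, -0.1107, 0.0223]
orientation: [0.0, 0.721, 0.693, 0.0]
wrist_force: [0.0, 0.1, 1.5]
finger_gap: 0.0492
```

Call:
{"name": "play_rows", "arguments": {"steps": [{"claw":255,"dp":[0.005,0,-0.0005],"angular":[0,0,0]},{"claw":255,"dp":[0.006,0,0],"angular":[0,0,0]},{"claw":255,"dp":[0.006,0,0],"angular":[0,0,0]},{"claw":255,"dp":[0.006,0,0],"angular":[0,0,0]},{"claw":255,"dp":[0.006,0,0],"angular":[0,0,0]},{"claw":255,"dp":[0.004,0,0],"angular":[0,0,0]},{"claw":255,"dp":[0.003,0,0],"angular":[0,0,0]},{"claw":255,"dp":[0.002,0,0],"angular":[0,0,0]}]}}

```text
clock: 8.87
tcp_pos: [0.5456, -0.0721, 0.0225]
orientation: [-0.0, 0.721, 0.693, -0.0]
wrist_force: [-0.5, 0.6, -2.5]
finger_gap: 0.0491
```

Call:
{"name": "play_rows", "arguments": {"steps": [{"claw":255,"dp":[0.002,0,0],"angular":[0,0,0]},{"claw":255,"dp":[0.002,0,0],"angular":[0,0,0]},{"claw":255,"dp":[0.002,0,0],"angular":[0,0,0]},{"claw":255,"dp":[0.002,0,0],"angular":[0,0,0]},{"claw":255,"dp":[0.002,0,0],"angular":[0,0,0]},{"claw":255,"dp":[0.002,0,0],"angular":[0,0,0]},{"claw":255,"dp":[0.002,0,0],"angular":[0,0,0]},{"claw":255,"dp":[0.002,0,0],"angular":[0,0,0]}]}}

```text
clock: 9.53
tcp_pos: [0.5463, -0.0566, 0.0226]
orientation: [-0.0, 0.721, 0.693, 0.0]
wrist_force: [0.2, 0.2, -2.8]
finger_gap: 0.0494
```

Call:
{"name": "play_rows", "arguments": {"steps": [{"claw":255,"dp":[0.004,0,0],"angular":[0,0,0]},{"claw":255,"dp":[0.004,0,0],"angular":[0,0,0]},{"claw":255,"dp":[0.004,0,0],"angular":[0,0,0]},{"claw":255,"dp":[0.004,0,0],"angular":[0,0,0]},{"claw":255,"dp":[0.004,0,0],"angular":[0,0,0]},{"claw":255,"dp":[0.004,0,0],"angular":[0,0,0]},{"claw":255,"dp":[0.004,0,0],"angular":[0,0,0]},{"claw":255,"dp":[0.004,0,0],"angular":[0,0,0]}]}}

```text
clock: 10.2
tcp_pos: [0.5475, -0.0243, 0.0226]
orientation: [-0.0, 0.721, 0.693, 0.0]
wrist_force: [0.1, -0.0, -3.5]
finger_gap: 0.0487
```

Call:
{"name": "play_rows", "arguments": {"steps": [{"claw":255,"dp":[0.001,0,0],"angular":[0,0,0]},{"claw":255,"dp":[0.001,0,0],"angular":[0,0,0]},{"claw":255,"dp":[0.001,0,0],"angular":[0,0,0]},{"claw":255,"dp":[0.001,0,0],"angular":[0,0,0]},{"claw":255,"dp":[0.001,0,0],"angular":[0,0,0]},{"claw":255,"dp":[0.001,0,0],"angular":[0,0,0]},{"claw":255,"dp":[0.001,0,0],"angular":[0,0,0]},{"claw":255,"dp":[0,0,0],"angular":[0,0,0]}]}}

```text
clock: 10.87
tcp_pos: [0.5478, -0.0177, 0.0226]
orientation: [-0.0, 0.721, 0.693, 0.0]
wrist_force: [0.3, -0.3, -2.1]
finger_gap: 0.0492
```

```bash
python3 - <<'E'
from h import *
p,a,M=yaw(); s=env.get_state(); print(p,a,s['wrist_force'],s['ft_torque'])
z=np.load('top2.npz'); d,T,im=z['d'],z['T'],z['im']; c=env.calibration('top'); P=cloud(d,c,T)
th=np.radians(87.9); u=np.array([np.cos(th),np.sin(th)]); n=np.array([u[1],-u[0]]); X=P[...,:2]-[.5489,.0314]; b=X@u; l=X@n
for k in np.arange(.04,.1,.003):
    w=(b>k)&(b<k+.003)&(abs(l+.0)<.008); print(k.round(3),np.percentile(P[...,2][w],[10,50,90]).round(3),np.median(im[w].mean(-1)))
E
```

```text
[ 0.5478 -0.0177  0.0226] 87.75 [ 0.34050968 -0.30346997 -2.14433989] [-0.1267037  -0.00708748 -0.03825963]
0.04 [-0.001  0.002  0.003] 132.33333333333331
0.043 [0.001 0.002 0.003] 132.33333333333334
0.046 [-0.002  0.002  0.003] 132.5
0.049 [0.001 0.002 0.003] 132.16666666666669
0.052 [-0.001  0.001  0.003] 133.0
0.055 [-0.001  0.002  0.004] 131.33333333333334
0.058 [-0.002  0.001  0.003] 132.66666666666666
0.061 [-0.002  0.001  0.003] 131.0
0.064 [-0.004 -0.001  0.003] 129.0
0.067 [-0.001  0.     0.002] 120.0
0.07 [-0.001  0.001  0.002] 108.66666666666667
0.073 [0.    0.027 0.032] 48.333333333333336
0.076 [0.034 0.036 0.037] 32.66666666666667
0.079 [0.035 0.036 0.038] 33.0
0.082 [0.034 0.035 0.037] 41.666666666666664
0.085 [0.029 0.03  0.033] 64.0
0.088 [0.024 0.029 0.032] 66.83333333333333
0.091 [0.016 0.029 0.03 ] 65.66666666666667
0.094 [0.029 0.03  0.031] 62.0
0.097 [0.029 0.033 0.058] 47.833333333333336
```

Call:
{"name": "play_rows", "arguments": {"steps": [{"claw":255,"dp":[0.002,0,0],"angular":[0,0,0]},{"claw":255,"dp":[0.002,0,0],"angular":[0,0,0]},{"claw":255,"dp":[0.002,0,0],"angular":[0,0,0]},{"claw":255,"dp":[0.002,0,0],"angular":[0,0,0]},{"claw":255,"dp":[0.002,0,0],"angular":[0,0,0]},{"claw":255,"dp":[0.002,0,0],"angular":[0,0,0]},{"claw":255,"dp":[0.002,0,0],"angular":[0,0,0]},{"claw":255,"dp":[0.002,0,0],"angular":[0,0,0]}]}}

```text
clock: 11.53
tcp_pos: [0.5484, -0.0016, 0.0226]
orientation: [0.0, 0.721, 0.693, 0.0]
wrist_force: [-0.4, 0.3, -3.2]
finger_gap: 0.0494
```

Call:
{"name": "play_rows", "arguments": {"steps": [{"claw":255,"dp":[0.0004,0,0],"angular":[0,0,0]},{"claw":255,"dp":[0.0004,0,0],"angular":[0,0,0]},{"claw":255,"dp":[0.0004,0,0],"angular":[0,0,0]},{"claw":255,"dp":[0.0004,0,0],"angular":[0,0,0]},{"claw":255,"dp":[0.0004,0,0],"angular":[0,0,0]},{"claw":255,"dp":[0,0,0],"angular":[0,0,0]},{"claw":255,"dp":[0,0,0],"angular":[0,0,0]},{"claw":255,"dp":[0,0,0],"angular":[0,0,0]}]}}

```text
clock: 12.2
tcp_pos: [0.5485, 0.0001, 0.0226]
orientation: [0.0, 0.721, 0.693, 0.0]
wrist_force: [-0.4, 0.4, -2.6]
finger_gap: 0.0493
```

Call:
{"name": "play_rows", "arguments": {"steps": [{"claw":255,"dp":[0.0004,0,0],"angular":[0,0,0]},{"claw":255,"dp":[0.0004,0,0],"angular":[0,0,0]},{"claw":255,"dp":[0.0004,0,0],"angular":[0,0,0]},{"claw":255,"dp":[0.0004,0,0],"angular":[0,0,0]},{"claw":255,"dp":[0.0004,0,0],"angular":[0,0,0]},{"claw":255,"dp":[0,0,0],"angular":[0,0,0]},{"claw":255,"dp":[0,0,0],"angular":[0,0,0]},{"claw":255,"dp":[0,0,0],"angular":[0,0,0]}]}}

```text
clock: 12.87
tcp_pos: [0.5486, 0.0022, 0.0226]
orientation: [-0.0, 0.721, 0.693, 0.0]
wrist_force: [0.3, -0.2, -1.9]
finger_gap: 0.0492
```

Call:
{"name": "play_rows", "arguments": {"steps": [{"claw":255,"dp":[0.0004,0,0],"angular":[0,0,0]},{"claw":255,"dp":[0.0004,0,0],"angular":[0,0,0]},{"claw":255,"dp":[0.0004,0,0],"angular":[0,0,0]},{"claw":255,"dp":[0.0004,0,0],"angular":[0,0,0]},{"claw":255,"dp":[0,0,0],"angular":[0,0,0]},{"claw":255,"dp":[0,0,0],"angular":[0,0,0]},{"claw":255,"dp":[0,0,0],"angular":[0,0,0]},{"claw":255,"dp":[0,0,0],"angular":[0,0,0]}]}}

```text
clock: 13.53
tcp_pos: [0.5486, 0.0037, 0.0226]
orientation: [0.0, 0.721, 0.693, 0.0]
wrist_force: [0.0, -0.0, -1.4]
finger_gap: 0.0493
```

Call:
{"name": "play_rows", "arguments": {"steps": [{"claw":255,"dp":[0.0004,0,0],"angular":[0,0,0]},{"claw":255,"dp":[0.0004,0,0],"angular":[0,0,0]},{"claw":255,"dp":[0.0004,0,0],"angular":[0,0,0]},{"claw":255,"dp":[0,0,0],"angular":[0,0,0]},{"claw":255,"dp":[0,0,0],"angular":[0,0,0]},{"claw":255,"dp":[0,0,0],"angular":[0,0,0]},{"claw":255,"dp":[0,0,0],"angular":[0,0,0]},{"claw":255,"dp":[0,0,0],"angular":[0,0,0]}]}}

```text
clock: 14.2
tcp_pos: [0.5487, 0.005, 0.0226]
orientation: [0.0, 0.721, 0.693, 0.0]
wrist_force: [-0.9, -1.4, -1.7]
finger_gap: 0.0493
```

Call:
{"name": "play_rows", "arguments": {"steps": [{"claw":255,"dp":[0.0004,0,0],"angular":[0,0,0]},{"claw":255,"dp":[0.0003,0,0],"angular":[0,0,0]},{"claw":255,"dp":[0.0003,0,0],"angular":[0,0,0]},{"claw":255,"dp":[0,0,0],"angular":[0,0,0]},{"claw":255,"dp":[0,0,0],"angular":[0,0,0]},{"claw":255,"dp":[0,0,0],"angular":[0,0,0]},{"claw":255,"dp":[0,0,0],"angular":[0,0,0]},{"claw":255,"dp":[0,0,0],"angular":[0,0,0]}]}}

```text
clock: 14.87
tcp_pos: [0.5487, 0.006, 0.0226]
orientation: [-0.0, 0.721, 0.693, 0.0]
wrist_force: [-0.9, -1.1, -1.9]
finger_gap: 0.0492
```

Call:
{"name": "play_rows", "arguments": {"steps": [{"claw":255,"dp":[0.0003,0,0],"angular":[0,0,0]},{"claw":255,"dp":[0.0003,0,0],"angular":[0,0,0]},{"claw":255,"dp":[0.0002,0,0],"angular":[0,0,0]},{"claw":255,"dp":[0,0,0],"angular":[0,0,0]},{"claw":255,"dp":[0,0,0],"angular":[0,0,0]},{"claw":255,"dp":[0,0,0],"angular":[0,0,0]},{"claw":255,"dp":[0,0,0],"angular":[0,0,0]},{"claw":255,"dp":[0,0,0],"angular":[0,0,0]}]}}

```text
clock: 15.53
tcp_pos: [0.5487, 0.0067, 0.0226]
orientation: [0.0, 0.721, 0.693, -0.0]
wrist_force: [0.0, -2.2, -1.5]
finger_gap: 0.0491
```

Call:
{"name": "play_rows", "arguments": {"steps": [{"claw":255,"dp":[0.0002,0,0],"angular":[0,0,0]},{"claw":255,"dp":[0.0002,0,0],"angular":[0,0,0]},{"claw":255,"dp":[0,0,0],"angular":[0,0,0]},{"claw":255,"dp":[0,0,0],"angular":[0,0,0]},{"claw":255,"dp":[0,0,0],"angular":[0,0,0]},{"claw":255,"dp":[0,0,0],"angular":[0,0,0]},{"claw":255,"dp":[0,0,0],"angular":[0,0,0]},{"claw":255,"dp":[0,0,0],"angular":[0,0,0]}]}}

```text
clock: 16.2
tcp_pos: [0.5487, 0.0069, 0.0226]
orientation: [0.0, 0.721, 0.693, -0.0]
wrist_force: [-0.7, -5.6, -1.8]
finger_gap: 0.0492
```

Call:
{"name": "play_rows", "arguments": {"steps": [{"claw":255,"dp":[0.0001,0,0],"angular":[0,0,0]},{"claw":255,"dp":[0.0001,0,0],"angular":[0,0,0]},{"claw":255,"dp":[0.0001,0,0],"angular":[0,0,0]},{"claw":255,"dp":[0,0,0],"angular":[0,0,0]},{"claw":255,"dp":[0,0,0],"angular":[0,0,0]},{"claw":255,"dp":[0,0,0],"angular":[0,0,0]},{"claw":255,"dp":[0,0,0],"angular":[0,0,0]},{"claw":255,"dp":[0,0,0],"angular":[0,0,0]}]}}

```text
clock: 16.87
tcp_pos: [0.5487, 0.007, 0.0226]
orientation: [0.0, 0.721, 0.693, -0.0]
wrist_force: [-0.8, -5.6, -2.4]
finger_gap: 0.0489
```

```bash
python3 - <<'E'
from h import *
f=[]
for i in range(6): env.read_camera('side'); s=env.get_state(); f.append(s['wrist_force'])
print(np.array(f).round(1).tolist(),np.mean(f,0),s['tcp_pos'],s['clock'])
E
```

```text
[[-1.0, -6.1, -1.3], [-0.9, -6.8, -1.3], [-1.0, -6.6, -1.5], [-1.3, -6.2, -2.1], [-1.0, -6.1, -1.5], [-1.4, -6.2, -2.0]] [-1.09562337 -6.34269296 -1.60858749] [0.54875471 0.00694459 0.02261676] 17.1667
```

Call:
{"name": "play_rows", "arguments": {"steps": [{"claw":255,"dp":[0.0001,0,0],"angular":[0,0,0]},{"claw":255,"dp":[0.0001,0,0],"angular":[0,0,0]},{"claw":255,"dp":[0.0,0,0],"angular":[0,0,0]},{"claw":255,"dp":[0,0,0],"angular":[0,0,0]},{"claw":255,"dp":[0,0,0],"angular":[0,0,0]},{"claw":255,"dp":[0,0,0],"angular":[0,0,0]},{"claw":255,"dp":[0,0,0],"angular":[0,0,0]},{"claw":255,"dp":[0,0,0],"angular":[0,0,0]}]}}

```text
clock: 17.83
tcp_pos: [0.5488, 0.007, 0.0227]
orientation: [0.0, 0.721, 0.693, -0.0]
wrist_force: [-2.1, -6.0, -1.5]
finger_gap: 0.0492
```

```bash
python3 - <<'E'
from h import *
f=[]
for i in range(6): env.read_camera('side'); s=env.get_state(); f.append(s['wrist_force'])
print(np.array(f).round(1).tolist(),np.mean(f,0),s['tcp_pos'],s['clock'])
E
```

```text
[[-0.5, -6.2, -2.3], [-1.8, -5.7, -0.6], [-1.3, -6.6, -1.9], [-1.2, -6.5, -1.7], [-1.6, -6.2, -0.4], [-1.2, -6.4, -2.5]] [-1.24789873 -6.24825603 -1.55958916] [0.54876452 0.00699606 0.0226446 ] 18.1333
```

Call:
{"name": "play_rows", "arguments": {"steps": [{"claw":255,"dp":[0.0002,0,0],"angular":[0,0,0]},{"claw":255,"dp":[0.0,0,0],"angular":[0,0,0]},{"claw":255,"dp":[0.0,0,0],"angular":[0,0,0]},{"claw":255,"dp":[0,0,0],"angular":[0,0,0]},{"claw":255,"dp":[0,0,0],"angular":[0,0,0]},{"claw":255,"dp":[0,0,0],"angular":[0,0,0]},{"claw":255,"dp":[0,0,0],"angular":[0,0,0]},{"claw":255,"dp":[0,0,0],"angular":[0,0,0]}]}}

```text
clock: 18.8
tcp_pos: [0.5487, 0.0071, 0.0227]
orientation: [0.001, 0.721, 0.693, -0.001]
wrist_force: [-1.0, -6.2, -1.4]
finger_gap: 0.0494
```

```bash
python3 - <<'E'
from h import *
f=[]
for i in range(6): env.read_camera('side'); s=env.get_state(); f.append(s['wrist_force'])
print(np.array(f).round(1).tolist(),np.mean(f,0),s['tcp_pos'],s['clock'])
E
```

```text
[[-1.1, -7.2, -1.4], [-1.6, -7.6, -0.7], [-1.6, -7.3, -1.1], [-1.3, -7.2, -0.9], [-1.5, -7.4, -2.3], [-1.1, -6.4, -1.4]] [-1.37829217 -7.20028655 -1.30178113] [0.54877347 0.00704921 0.02266543] 19.1
```

Firm bearing at about 7 N, within 5–12 N. I'll let it down onto the counter and release.

Call:
{"name": "play_rows", "arguments": {"steps": [{"claw":255,"dp":[0,0,0.0003],"angular":[0,0,0]},{"claw":255,"dp":[0,0,0.0003],"angular":[0,0,0]},{"claw":255,"dp":[0,0,0],"angular":[0,0,0]},{"claw":100,"dp":[0,0,0],"angular":[0,0,0]},{"claw":85,"dp":[0,0,0],"angular":[0,0,0]},{"claw":65,"dp":[0,0,0],"angular":[0,0,0]},{"claw":55,"dp":[0,0,0],"angular":[0,0,0]},{"claw":55,"dp":[0,0,0],"angular":[0,0,0]}]}}

```text
clock: 19.77
tcp_pos: [0.549, 0.0083, 0.0221]
orientation: [-0.0, 0.721, 0.693, 0.0]
wrist_force: [-0.8, 0.7, -0.1]
finger_gap: 0.0671
```

Call:
{"name": "play_rows", "arguments": {"steps": [{"claw":55,"dp":[0,0,-0.005],"angular":[0,0,0]},{"claw":55,"dp":[0,0,-0.01],"angular":[0,0,0]},{"claw":55,"dp":[0,0,-0.02],"angular":[0,0,0]},{"claw":55,"dp":[0,0,-0.03],"angular":[0,0,0]},{"claw":55,"dp":[0,0,-0.035],"angular":[0,0,0]},{"claw":55,"dp":[0,0,-0.035],"angular":[0,0,0]},{"claw":55,"dp":[0,0,-0.03],"angular":[0,0,0]},{"claw":55,"dp":[0,0,-0.02],"angular":[0,0,0]}]}}

```text
clock: 20.43
tcp_pos: [0.5499, 0.0078, 0.2118]
orientation: [0.002, 0.721, 0.693, 0.002]
wrist_force: [1.3, -0.5, -0.0]
finger_gap: 0.067
```

Call:
{"name": "play_rows", "arguments": {"steps": [{"claw":55,"dp":[-0.02,0,0],"angular":[0,0,0]},{"claw":55,"dp":[-0.03,0,0],"angular":[0,0,0]},{"claw":55,"dp":[-0.03,0,0],"angular":[0,0,0]},{"claw":55,"dp":[-0.03,0,0],"angular":[0,0,0]},{"claw":55,"dp":[-0.03,0,0],"angular":[0,0,0]},{"claw":55,"dp":[-0.03,0,0],"angular":[0,0,0]},{"claw":55,"dp":[-0.02,0,0],"angular":[0,0,0]},{"claw":55,"dp":[-0.01,0,0],"angular":[0,0,0]}]}}

```text
clock: 21.1
tcp_pos: [0.5408, -0.1946, 0.2079]
orientation: [0.001, 0.722, 0.692, 0.0]
wrist_force: [0.5, -0.3, 0.2]
finger_gap: 0.0669
```

```bash
python3 - <<'E'
from h import *
im,d,c,T=shot('top'); P=cloud(d,c,T)
th=np.radians(87.9); u=np.array([np.cos(th),np.sin(th)]); n=np.array([u[1],-u[0]]); X=P[...,:2]-[.5489,.0314]; b=X@u; l=X@n
w=(P[...,2]>.032)&(P[...,2]<.046)&(abs(l)<.03)&(b<.09)&(b>-.09); print('tub b',np.percentile(b[w],[.5,2,98,99.5]),'lat',np.percentile(l[w&(b<-.01)],[1,99]),'z',np.median(P[...,2][w]))
cr=im[110:300,130:430,::-1]; cv2.imwrite('pics/t3.png',cv2.resize(cr,None,fx=2.6,fy=2.6,interpolation=cv2.INTER_CUBIC))
im0=np.load('top.npz')['im']; print(env.get_state()['clock'])
for nm,(u0,u1,v0,v1) in dict(comb=(405,445,158,210),cologne=(545,590,160,220),jar=(615,660,265,310),deo=(610,660,345,385),shaver=(260,345,145,190),cup=(115,185,360,415)).items():
    s=[slice(int(v0*.64),int(v1*.64)),slice(int(u0*.64),int(u1*.64))]; print(nm,np.abs(im[s[0],s[1]].astype(float)-im0[s[0],s[1]]).mean().round(1))
E
```

```text
tub b [-0.04260462 -0.04165513  0.08335459  0.08694847] lat [-0.02271765  0.02593281] z 0.04126190149131892
21.15
comb 10.6
cologne 25.0
jar 18.5
deo 24.3
shaver 10.5
cup 10.0
```

View pics/t3.png

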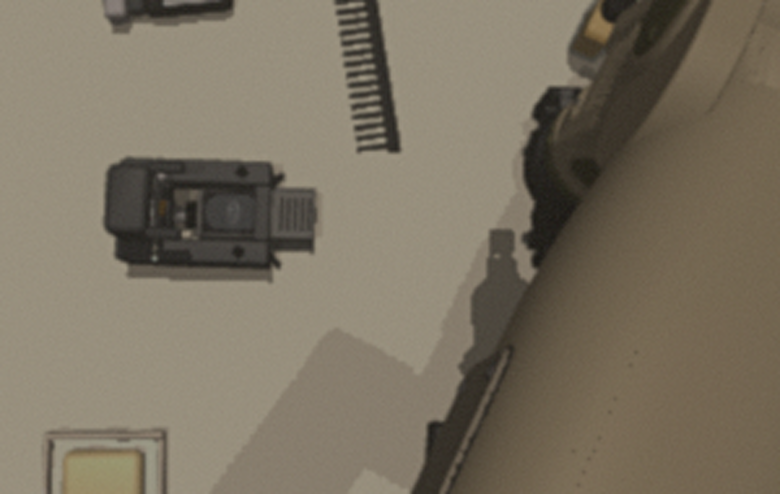

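The cartridge sits straight in the bay with its rear 42.5 mm outside, so the nose is at about 77.5 mm. I'll take one closer look at the nose and bellows from high above.

Call:
{"name": "play_rows", "arguments": {"steps": [{"claw":55,"dp":[0.03,0,-0.005],"angular":[0,0,0]},{"claw":55,"dp":[0.035,0,-0.005],"angular":[0,0,0]},{"claw":55,"dp":[0.035,0,-0.005],"angular":[0,0,0]},{"claw":55,"dp":[0.035,0,-0.005],"angular":[0,0,0]},{"claw":55,"dp":[0.035,0,0],"angular":[0,0,0]},{"claw":55,"dp":[0.03,0,0],"angular":[0,0,0]},{"claw":55,"dp":[0.02,0,0],"angular":[0,0,0]},{"claw":55,"dp":[0,0,0],"angular":[0,0,0]}]}}

```text
clock: 21.82
tcp_pos: [0.5488, 0.0329, 0.2277]
orientation: [-0.001, 0.719, 0.695, 0.001]
wrist_force: [0.8, 0.1, 0.3]
finger_gap: 0.0669
```

```bash
python3 - <<'E'
from h import *
print(yaw()[0]); im,d,c,T=shot('wrist'); P=cloud(d,c,T)
th=np.radians(87.9); u=np.array([np.cos(th),np.sin(th)]); n=np.array([u[1],-u[0]]); X=P[...,:2]-[.5489,.0314]; b=X@u; l=X@n
for k in np.arange(.066,.1,.002):
    w=(b>k)&(b<k+.002)&(abs(l)<.006)&(d>0)
    if w.sum()>2: print(k.round(3),np.percentile(P[...,2][w],[10,50,90]).round(3),np.median(im[w].mean(-1)).round())
w=(P[...,2]>.034)&(P[...,2]<.046)&(abs(l)<.02)&(b<-.02)&(b>-.09); print('rear b',np.percentile(b[w],[1,3]))
v,uu=np.where((b>-.05)&(b<.11)&(abs(l)<.06)&(P[...,2]>.03)&(d>0)); print(v.min(),v.max(),uu.min(),uu.max())
cr=im[v.min():v.max(),uu.min():uu.max(),::-1]; f=min(780/cr.shape[1],580/cr.shape[0]); cv2.imwrite('pics/w4.png',cv2.resize(cr,None,fx=f,fy=f,interpolation=cv2.INTER_CUBIC))
E
```

```text
[0.5488 0.0329 0.2277]
0.066 [0.039 0.04  0.041] 38.0
0.068 [0.039 0.04  0.041] 32.0
0.07 [0.038 0.039 0.04 ] 73.0
0.072 [0.038 0.038 0.039] 80.0
0.074 [0.033 0.036 0.038] 41.0
0.076 [0.033 0.034 0.035] 23.0
0.078 [0.032 0.034 0.035] 22.0
0.08 [0.033 0.034 0.035] 21.0
0.082 [0.034 0.035 0.036] 22.0
0.084 [0.033 0.034 0.035] 22.0
0.086 [0.033 0.034 0.035] 25.0
0.088 [0.028 0.029 0.03 ] 90.0
0.09 [0.028 0.029 0.03 ] 97.0
0.092 [0.028 0.029 0.031] 84.0
0.094 [0.028 0.029 0.03 ] 88.0
0.096 [0.028 0.029 0.03 ] 71.0
0.098 [0.028 0.03  0.054] 49.0
rear b [-0.04244233 -0.04224397]
52 383 0 511
```

View pics/w4.png

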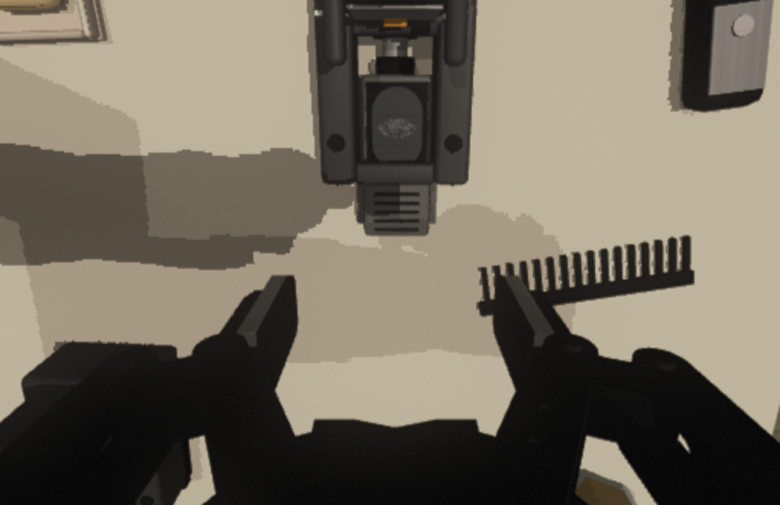

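The bellows (395,65) sits against the docking end (395,78) with no gap, and the cartridge is straight in the rails. Handing in.

```bash
python3 -c "
from h import *
print(env.hand_in(), env.get_state()['clock'])"
```

```text
the job is handed in; nothing more can be done
the job is handed in; nothing more can be done
```

The cartridge is loaded in the left-hand station and bearing on the rubber seal. I let go of it and handed the job in at about 22 s of the 54 s allowed.

- **Insertion:** I gripped the cartridge by its ribbed end and slid it in docking end first, with no catching at the mouth. I then pushed until the wrist force settled at about 7 N, inside the 5 to 12 N window. The seal started to give with the nose about 74 mm in.
- **Last checks:** After release, the wrist camera showed the docking end against the bellows with no visible gap. The cartridge sat straight under the rails, and the rear end stood about 42.5 mm outside the mouth. The top and wrist cameras agreed on that figure.
- **What didn't agree:**
    - About 0.5 mm of extra push at the end barely raised the force, from roughly 6 to 7 N, perhaps from a slight slip in the grip.
    - There was also about 1 N of side force during that push.
- **Other things on the counter:** I felt no contact with any of them. My before-and-after picture comparison was not conclusive, because the arm and its shadow covered or shaded several of them.

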